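# Put the pocket meter away and lock the drawer

### The job

Take the pocket multimeter (the one with the screen and the round dial) off the sloped stand and lay it flat, screen up, in the empty wide compartment of the open drawer; set it down rather than dropping it. Then slide the drawer fully shut, and after that swing the lock lever all the way across in front of the closed drawer. Leave everything else where it is.

Things in the scene. Friction and masses are not known exactly. Their poses are not given: they have to be found in the camera images.
- meter: pocket multimeter, black plastic block 100 (x) x 56 (y) x 24 (z) mm; on its upper face a screen near the +x end and a round grey dial (34 mm wide, 4 mm proud, centred at x -14 mm). Origin: centre of its underside; z out of its upper face, x up the slope. It lies on the stand's slope in any of its three places, against the lip at the foot
- powerbank: power bank, smooth black slab 100 (x) x 64 (y) x 18 (z) mm, on another place of the stand. Origin: centre of its underside, axes as the meter's. To be left alone
- bitcase: black bit case with grey seam and ribs, 100 (x) x 48 (y) x 22 (z) mm, on another place of the stand. Origin: centre of its underside, axes as the meter's. To be left alone
- stand: fixed plywood stand 310 mm wide (y), its face sloping at 35 degrees, facing -x, rising to +x from x -115, height 28 to x -17, height 96 mm. Origin: on the bench under its rear edge. Three places at y -95, 0, 95 mm; middle of an item's underside at x -65, height 62 mm. A 6 mm lip runs along the slope's foot. Posts 12 mm thick, 200 mm high at x 0, y +-150 carry the light bar by arms at its ends
- bar (a point): middle of the stand's light bar, an aluminium bar 22 (x) x 310 (y) x 14 (z) mm, at stand x -52 mm, height 206 mm: it hangs above the items and blocks a gripper that comes straight down on them
- unit: fixed grey drawer unit, a low cabinet 200 (x) x 220 (y) x 80 (z) mm, its one drawer opening to -x. Origin: on the bench below the middle of its front; the cabinet lies at x 0 to 200 mm. A bench supply 60 mm high stands on top, from 90 mm behind the front. A bracket 50 mm high stands at its front -y corner, carrying the lock lever
- drawer (a joint): how far the drawer is out, m: 0 = fully shut, 0.165 = fully out; starts at 0.135 to 0.165. The front surface of its face (216 mm wide, 12 thick, from 10 to 74 mm above the bench) is at unit x = -(joint) - 12 mm. A divider splits it into a narrow side (-y) full of stock and an empty wide compartment (+y)
- bay (a point): centre of the floor of the empty wide compartment, moving with the drawer; the floor is 15 mm above the bench, 155 (x) x 115 (y) mm inside, walls 45 mm high (5 mm thick), axes as the unit's. It lies 77.5 mm behind the back of the drawer face, so its rear part may be under the cabinet's top
- handle (a point): middle of the drawer's bar handle (8 mm thick, 70 mm along y), 22 mm in front of the face, 55 mm above the bench, moving with the drawer
- lock (a joint): lock lever's angle, rad, about a vertical axis: 0 = locked, the lever points to unit +y, across the front of the shut drawer; pi/2 = pointing to unit -x; it starts at 1.65 to 2.1 (unlocked, clear of the drawer). It swings back to 0 clockwise seen from above, and stays where it is left
- post (a point): top of the lever's upright black post, 12 mm diameter, 56 mm tall, top 118 mm above the bench, 55 mm from the pivot; the lever's flat bar beneath it is at 52 to 62 mm above the bench
- pivot (a point): point on the lever's vertical axis, at the height of the post's top (118 mm): unit x -28, y -125 mm; the bracket and hub there end at 63 mm
- jar: small amber jar, 46 mm diameter, 60 mm high, on the bench in front of the stand. Origin: centre of its base
- driver: red-handled screwdriver 140 mm long lying on the bench in front of the stand, roughly along y. Origin: about its middle, on the bench
- spool: solder spool 56 mm diameter, 32 mm high, standing on the drawer unit's top near its front edge, +y side. Origin: centre of its base
- phone: phone 72 x 148 x 8 mm lying on the bench at the bench's right side. Origin: centre of its underside
- bottle: white bottle with cap, 60 mm diameter, 150 mm high, standing at the bench's left side. Origin: centre of its base
Mind the look-alikes: they are no part of the job. What is shaped like the meter but blue or yellow is not meant.

How it is judged:
By the outcome, as a careful person would: the job done as asked, in the order asked, and still so for the second after the job is handed in, with the robot touching nothing.
It also fails if it takes over 72 s, if anything falls off the work surface, if the arm or the gripper's body presses on something with over 40 N, if the wrist force passes 120 N, or if a joint passes its speed limit or range.

### The arm

A 7-joint arm with a two-finger parallel gripper is mounted at the origin on the work surface. World frame = base frame: x ahead of the robot, y to its left, z up, the work surface at z = 0. Lengths are in m, angles in rad, forces in N, time in s.
With the tool pointing down it reaches from about 0.425 to 0.875 m from the base axis. Payload 8.4 kg.
Tool frame: the origin (TCP) lies on the centre line of the jaws, within the pads' length; the fingertips stand 17 mm ahead of it and the grasp point (between the pads) lies 2 mm behind it; z points along the fingers, y is the line along which they close (so a half turn about z gives the same grasp; the last joint's range is limited). The gripper opens to 87 mm and grips with 3 to 60 N. Pads are 19 mm wide; open, the fingers measure 117 mm over their backs; the gripper's body (75 mm by 190 mm) begins 51 mm behind the grasp point.
Start: joints at [-1.244, 0.333, 0.04, 1.465, -0.013, 1.343, -0.059], TCP at [0.268, 0.592, 0.24] pointing down, gripper open.
Joint ranges: [-2.58, 2.58], [-0.38, 2.09], [-1.3, 1.39], [0.25, 2.4], [-1.5, 4.64], [0.08, 2.09], [-2.65, 2.65]. Speed limits (rad/s): [2.22, 2.22, 2.79, 2.79, 3.14, 3.14, 3.14].

### API

Orientations are given as a unit quaternion [x, y, z, w].
In Python, from rig import ctrl, gripper_to, kinematics, optics gives the robot as it stands. The module is installed in compiled form; this text tells all that it offers. Calls block until the motion is done:
- ctrl.move_pose(position, orientation): joint-space move of the TCP to a pose.
- ctrl.move_straight(position, attitude=None, rate=0.15, threshold=None): straight line of the TCP; attitude=None keeps the orientation; rate is the mean speed in m/s. With threshold (N) it stops when the force on the tool has changed by that much, and returns True; else False.
- ctrl.set_joints(angles): joint-space move.
- gripper_to(opening): finger opening in m; the grip force is fixed at half the most; returns when the fingers have stopped.
- ctrl.pause(seconds).
- kinematics.ik(position, orientation): joint angles nearest the present ones, or None.
- ctrl.observe(): the state.
- optics.snapshot(name): name is "side" or "top" or "wrist"; returns a dict with "pixels" (480x640x3 uint8, red, green, blue), "fovy" (degrees; the focal length in pixels is half the picture's height over the tangent of half this angle, whatever the lens; pixels are square), "cx", "cy" (the principal point, pixels), "xyz" and "rotation" of the camera in the world; the wrist camera has in their place "tool_from_camera" (4x4, takes a point from camera to tool coordinates, whose origin is the TCP and whose axes are the flange's). Camera axes: x right, y down, z forward; pixel columns grow to the right and rows downward; lengths in m; the calibration is good to about 2 mm. The wrist camera is an equidistant fisheye: a pixel r from the principal point sees the ray r / f radians off the axis. A picture is of the moment at which its call begins: read the wrist's pose just before it. There is no depth.
A pose or a line that the arm cannot do raises ctrl.IKError and nothing moves.
- ctrl.hand_in(): hands the job in; it is judged then, once.
The state is a dict: "clock": time; "q": joint angles; "joint_vel": joint speeds; "joint_efforts": joint torques, N m; "tool_pos": TCP position; "eef_rot": TCP orientation; "wrist_force": force on the tool from outside, world axes, zero at the start; "torque": the same for the moment, N m; "grip_width": finger opening in m; "grip_force": force on a finger pad.
Only numpy, scipy, OpenCV 4.12 (cv2) and the standard library are available. Lean on these libraries where they do the work, as an engineer would, in place of code of your own. Each camera call takes 0.05 s, during which the arm holds its last target. There are 200 camera calls.

## Working session

There is one attempt and no reset: what is moved stays moved. The work goes in short steps, each a Python script; the robot and the scene stay as the last script left them, time stands still between calls to the robot, and variables do not carry over. Pictures are saved under pics/ and viewed, at most 10 in all, crops included, and the job is handed in when it is done.

```bash
mkdir -p pics; ls
python3 - <<'E'
from rig import ctrl, optics
import cv2,numpy as np
np.set_printoptions(precision=4,suppress=True)
s=ctrl.observe();print(s['clock'],s['tool_pos'],s['eef_rot'])
for n in("side","top","wrist"):
    d=optics.snapshot(n);cv2.imwrite(f"pics/{n}0.png",d["pixels"][:,:,::-1])
    print(n,{k:v for k,v in d.items() if k!="pixels"})
E
```

```text
pics
0.0 [0.2683 0.5915 0.2387] [ 0.2113  0.9774 -0.0008 -0.0001]
side {'fovy': 50.298638609454606, 'cx': 324.45906292079206, 'cy': 253.23701617997435, 'xyz': array([ 0.0073, -0.5427,  1.0869]), 'rotation': array([ 0.8828, -0.3341,  0.1085, -0.3119])}
top {'fovy': 47.838176979779966, 'cx': 330.3377911273056, 'cy': 236.89791317800913, 'xyz': array([0.2043, 0.0369, 1.7131]), 'rotation': array([ 0.7083, -0.6992,  0.0701, -0.0672])}
wrist {'fovy': 65.70646984690485, 'cx': 322.0765183287806, 'cy': 235.68433630423309, 'tool_from_camera': array([[ 0.    , -0.9552, -0.296 ,  0.0813],
       [ 1.    ,  0.0002, -0.0004,  0.0007],
       [ 0.0005, -0.296 ,  0.9552, -0.1446],
       [ 0.    ,  0.    ,  0.    ,  1.    ]])}
```

View pics/side0.png

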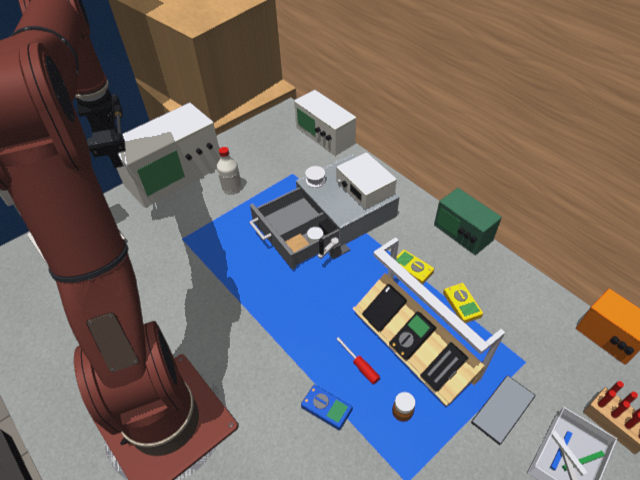

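View pics/top0.png

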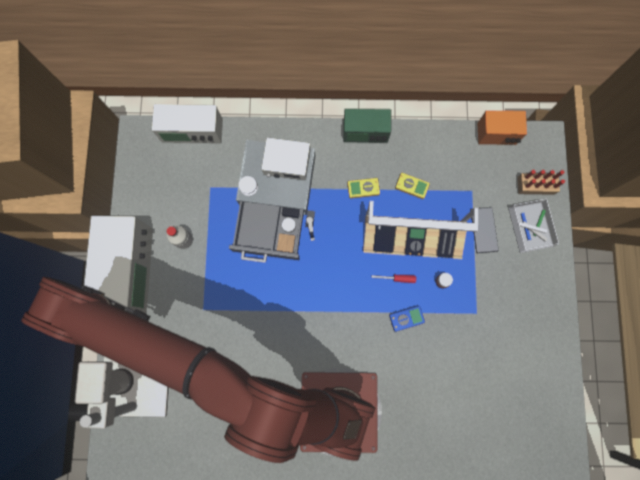

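Side view: the meter lies in the stand's middle place (~412,337), with the power bank on its left, the bit case on its right and the drawer open at ~(292,225). The top view agrees. Next I'll enlarge both for exact pixels.

Run:
```python
import cv2
t=cv2.imread("pics/top0.png")[135:275,225:485];cv2.imwrite("pics/tc.png",cv2.resize(t,None,fx=3,fy=3,interpolation=cv2.INTER_CUBIC))
t=cv2.imread("pics/side0.png")[150:350,240:510];cv2.imwrite("pics/sc.png",cv2.resize(t,None,fx=2.9,fy=2.9,interpolation=cv2.INTER_CUBIC))
```

```text
(no output)
```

View pics/tc.png

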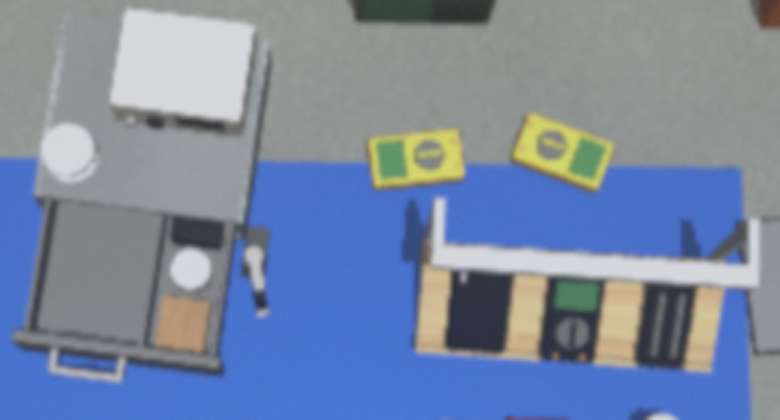

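View pics/sc.png

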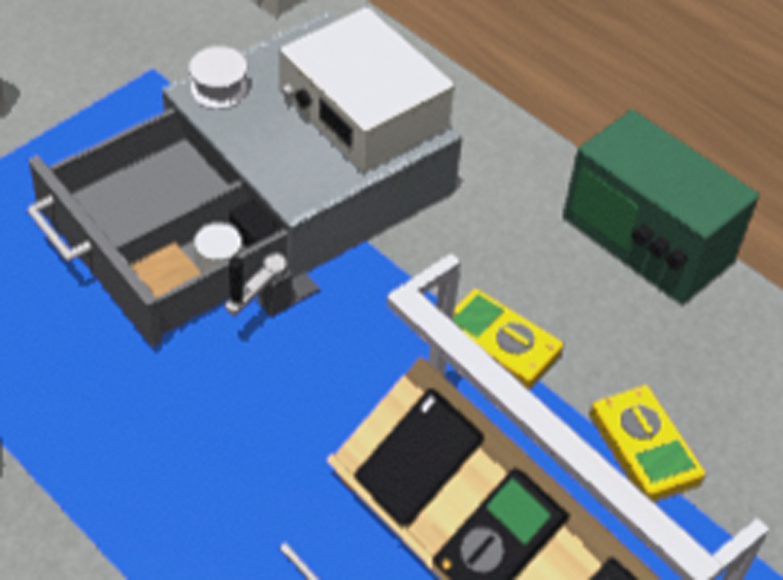

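The top crop shows the dial at full-frame pixel (415.7,246.7), the screen at (417.3,233.7), the cabinet's front top corners at (237.3,200.7) and (306,208.3), and the handle at (254,260.3). In the side crop the dial is at (406.2,339.7) and the screen at (421,324.8).

```bash
cat > h.py <<'E'
import numpy as np,cv2
from scipy.spatial.transform import Rotation as R
np.set_printoptions(precision=4,suppress=True)
C={'side':(50.298638609454606,324.459,253.237,[0.0073,-0.5427,1.0869],[0.8828,-0.3341,0.1085,-0.3119]),
'top':(47.838176979779966,330.338,236.898,[0.2043,0.0369,1.7131],[0.7083,-0.6992,0.0701,-0.0672])}
def ray(c,u):
    f,cx,cy,p,q=C[c];f=240/np.tan(np.radians(f/2))
    d=R.from_quat(q).apply([(u[0]-cx)/f,(u[1]-cy)/f,1]);return np.array(p),d/np.linalg.norm(d)
def plane(c,u,z):
    p,d=ray(c,u);return p+d*(z-p[2])/d[2]
def tri(a,b):
    A=0;B=0;g=[]
    for c,u in(('top',a),('side',b)):
        p,d=ray(c,u);M=np.eye(3)-np.outer(d,d);A=A+M;B=B+M@p;g.append((p,M))
    x=np.linalg.solve(A,B);return x,[np.linalg.norm(M@(x-p)) for p,M in g]
T=lambda x,y:(225+x/3,135+y/3)
S=lambda x,y:(240+x/2.9,150+y/2.9)
E
python3 - <<'E'
from h import *
for n,a,b in[('dial',T(572,335),S(482,550)),('screen',T(577,296),S(526,507)),('cabL',T(37,197),S(165,88)),('cabR',T(243,220),S(289,222)),
 ('handle',T(87,376),S(58,228)),('faceR',T(222,364),S(157,297)),('faceL',T(17,335),S(34,160)),('post',T(250,243),S(237,258)),('spool',T(68,150),S(218,65)),
 ('barL',T(436,256),S(405,297)),('barR',T(755,275),S(713,572))]:
    print(n,*tri(a,b))
print('planes')
for n,c,u,z in[('cabL','top',T(37,197),.08),('cabR','top',T(243,220),.08),('cabL','side',S(165,88),.08),('cabR','side',S(289,222),.08),('handle','top',T(87,376),.055),('handle','side',S(58,228),.055),('faceR','top',T(222,364),.074),('faceL','top',T(17,335),.074),('footL','top',T(416,351),.028),('footR','top',T(713,369),.028)]:
    print(n,c,plane(c,u,z))
E
```

```text
dial [ 0.4995 -0.2305  0.0744] [np.float64(0.0005802494018562559), np.float64(0.0005802494018561393)]
screen [ 0.5375 -0.2338  0.0989] [np.float64(0.0018682954703304144), np.float64(0.0018682954703303492)]
cabL [0.6364 0.3226 0.0831] [np.float64(9.994202238675688e-05), np.float64(9.994202238657042e-05)]
cabR [0.6117 0.1102 0.084 ] [np.float64(0.0031016497531933746), np.float64(0.003101649753193437)]
handle [0.4562 0.2653 0.06  ] [np.float64(0.0034145656620951765), np.float64(0.0034145656620951674)]
faceR [0.4655 0.1265 0.0805] [np.float64(0.0014706574881910982), np.float64(0.0014706574881912318)]
faceL [0.4911 0.3394 0.0711] [np.float64(0.002071406076384855), np.float64(0.0020714060763849123)]
post [0.5726 0.1106 0.0739] [np.float64(0.0215614362681138), np.float64(0.021561436268113958)]
spool [0.6782 0.2888 0.1109] [np.float64(0.000976072393987335), np.float64(0.0009760723939875109)]
barL [ 0.5519 -0.0815  0.2025] [np.float64(0.000174273659616812), np.float64(0.000174273659616612)]
barR [ 0.5357 -0.3837  0.2082] [np.float64(0.0005119821494628863), np.float64(0.0005119821494628553)]
planes
cabL top [0.6371 0.3232 0.08  ]
cabR top [0.6155 0.1089 0.08  ]
cabL side [0.6384 0.3253 0.08  ]
cabR side [0.611 0.114 0.08 ]
handle top [0.4538 0.2674 0.055 ]
handle side [0.4617 0.2681 0.055 ]
faceR top [0.4652 0.1275 0.074 ]
faceL top [0.4925 0.3381 0.074 ]
footL top [ 0.4891 -0.0738  0.028 ]
footR top [ 0.474  -0.3861  0.028 ]
```

```bash
cat >> h.py <<'E'
from rig import ctrl,gripper_to,kinematics,optics
SY=np.radians(-3.0)
def rotq(yaw,tilt=0,flip=False):  # tool y along frame +y, tool z down tilted forward
    s,c=np.sin(tilt),np.cos(tilt)
    M=np.array([[-c,0,s],[0,1,0],[-s,0,-c]])
    r=R.from_euler('z',yaw)*R.from_matrix(M)
    if flip:r=r*R.from_euler('z',np.pi)
    return r.as_quat()
def st(s): # status
    o=ctrl.observe();print(s,round(o['clock'],2),o['tool_pos'],o['wrist_force'],round(o['grip_width'],4),round(o['grip_force'],1))
def wsnap(name):
    o=ctrl.observe();d=optics.snapshot('wrist');cv2.imwrite(f'pics/{name}.png',d['pixels'][:,:,::-1]);np.savez(f'pics/{name}.npz',p=o['tool_pos'],q=o['eef_rot'],T=d['tool_from_camera'],f=240/np.tan(np.radians(d['fovy']/2)),c=[d['cx'],d['cy']])
def wray(name,u):
    z=np.load(f'pics/{name}.npz');v=np.array(u)-z['c'];r=np.linalg.norm(v);t=r/z['f'];d=np.r_[v/r*np.sin(t),np.cos(t)]
    Rt=R.from_quat(z['q']);T=z['T'];return z['p']+Rt.apply(T[:3,3]),Rt.apply(T[:3,:3]@d)
def wproj(name,P):
    z=np.load(f'pics/{name}.npz');T=z['T'];c=T[:3,:3].T@(R.from_quat(z['q']).inv().apply(np.array(P)-z['p'])-T[:3,3])
    h=np.hypot(c[0],c[1]);return z['c']+c[:2]/h*z['f']*np.arctan2(h,c[2])
def wplane(name,u,P,n):
    p,d=wray(name,u);return p+d*(np.dot(np.array(P)-p,n)/np.dot(d,n))
SR=R.from_euler('z',SY);NRM=SR.apply([-np.sin(.6109),0,np.cos(.6109)]);SLP=SR.apply([np.cos(.6109),0,np.sin(.6109)])
M0=np.array([.529,-.2315,.062])
E
python3 - <<'E'
from h import *
q=rotq(SY,.6109)
pre=M0+.13*NRM
for n,p in(('mid',[.38,-.22,.32]),('pre',pre),('grasp',M0+.021*NRM)):
    print(n,p,kinematics.ik(p,q),kinematics.ik(p,rotq(SY,.6109,True)))
for n,p in(('bay',[.5737,.268,.12]),):
    print(n,kinematics.ik(p,rotq(-.117)),kinematics.ik(p,rotq(-.117,0,True)))
E
```

```text
mid [0.38, -0.22, 0.32] None None
pre [ 0.4545 -0.2276  0.1685] [-0.2656 -0.3735  0.7312  2.3599 -0.0118  0.5033  2.0288] [-0.2656 -0.3735  0.7312  2.3599 -0.0118  0.5033 -1.1128]
grasp [ 0.517  -0.2309  0.0792] [ 1.354   0.1442 -0.8778  2.2724 -0.5938  0.265   2.5668] [-0.2889  0.0592  0.8173  2.3406 -1.0102  0.3589 -0.2157]
bay [-0.6943  0.3886  0.2363  1.6582 -0.0994  1.1065  1.0233] [-0.972   0.4332  0.5993  1.6728 -0.2664  1.1183 -1.986 ]
```

Run:
```python
from h import *
q0=[-1.244,0.333,0.04,1.465,-0.013,1.343,-0.059]
for z in(.3,.36,.42):
  for r in(.43,.47,.5):
    p=[r*np.cos(1.144),r*np.sin(1.144),z]
    print(z,r,kinematics.ik(p,ctrl.observe()['eef_rot']))
```

```text
0.3 0.43 [-1.2644 -0.1451  0.0149  1.8638  0.0022  1.4241 -0.1049]
0.3 0.47 [-1.2609 -0.0602  0.0211  1.7875  0.0013  1.4156 -0.095 ]
0.3 0.5 [-1.2582  0.0024  0.0253  1.7267 -0.0001  1.4138 -0.0879]
0.36 0.43 [-1.2686 -0.1565  0.0182  1.7538  0.0028  1.5456 -0.1056]
0.36 0.47 [-1.2651 -0.0725  0.0247  1.6791  0.0018  1.5363 -0.0955]
0.36 0.5 [-1.2623 -0.01    0.0291  1.6192  0.0003  1.5338 -0.0882]
0.42 0.43 [-1.2735 -0.1526  0.0221  1.6311  0.0033  1.6645 -0.1063]
0.42 0.47 [-1.2699 -0.0698  0.029   1.5572  0.002   1.6555 -0.0957]
0.42 0.5 [-1.267  -0.0076  0.0337  1.4974  0.0002  1.6531 -0.0882]
```

Run:
```python
from h import *
ctrl.set_joints([-0.4,-0.15,0,1.75,0,1.545,1.5]); wsnap('wu');st('u')
ctrl.set_joints([0.42,-0.15,0,1.75,0,1.545,1.5]); wsnap('ws');st('s')
for t in(10,15,20,25,30,35):
  for off in(0,-.015):
    q=rotq(SY,np.radians(t));ax=R.from_quat(q).apply([0,0,1])
    g=M0+off*SLP+.017*NRM
    print(t,off,[kinematics.ik(g-ax*d,q) is not None for d in(0,.05,.1,.13)],kinematics.ik(g,q))
```

```text
u 2.02 [0.4128 0.1271 0.3589] [-0.2444  1.4685 -0.3877] 0.0868 0.0
s 3.38 [ 0.3748 -0.2144  0.3591] [-0.5566  0.4629 -0.073 ] 0.087 0.0
10 0 [True, True, True, True] [ 0.3641  0.2162  0.0117  1.9876 -0.0825  0.7739  1.948 ]
10 -0.015 [True, True, True, True] [ 0.366   0.2072  0.0181  2.0203 -0.0883  0.7509  1.9615]
15 0 [True, True, True, True] [ 0.3686  0.1742  0.028   2.0561 -0.1487  0.6695  2.0195]
15 -0.015 [True, True, True, True] [ 0.3702  0.166   0.0356  2.088  -0.1584  0.6473  2.0379]
20 0 [True, True, True, True] [ 0.3717  0.1377  0.0474  2.1234 -0.2421  0.5661  2.1201]
20 -0.015 [True, True, True, True] [ 0.3729  0.1304  0.0563  2.1544 -0.2585  0.5452  2.1463]
25 0 [True, True, True, True] [ 0.3707  0.1078  0.0725  2.189  -0.3823  0.4669  2.2694]
25 -0.015 [True, True, True, True] [ 0.3693  0.1017  0.0853  2.2192 -0.411   0.4481  2.3092]
30 0 [True, True, True, True] [ 0.338   0.0852  0.1323  2.2537 -0.6094  0.3803  2.5073]
30 -0.015 [True, True, True, True] [ 0.3192  0.0802  0.1645  2.2838 -0.6613  0.3666  2.5716]
35 0 [True, True, True, True] [ 1.3423  0.157  -0.8718  2.2705 -0.5756  0.2531  2.5511]
35 -0.015 [True, True, True, True] [ 1.4963  0.1872 -1.0163  2.2938 -0.5105  0.2259  2.52  ]
```

View pics/wu.png

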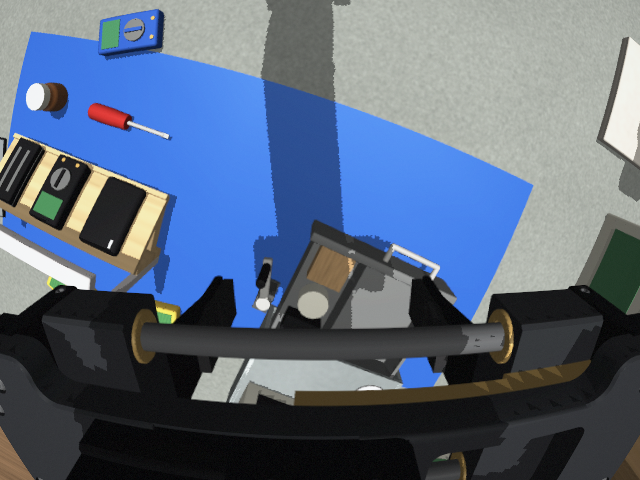

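View pics/ws.png

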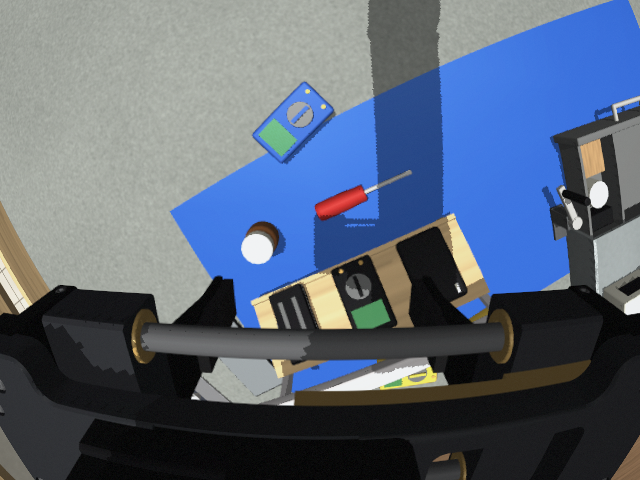

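In the stand view the dial is at (357,287) and the screen at (370,314). In the drawer view the face corner is at (316,221), the handle at (415,257), and the lever's black post at ~(264,272) with its hub at (262,302).

Run:
```python
from h import *
P=M0+.028*NRM
print('dial',wplane('ws',(357,287),P,NRM),'pred',M0-.014*SLP+.028*NRM)
P=M0+.024*NRM
print('scr',wplane('ws',(370,314),P,NRM),'c1',wplane('ws',(333,270),P,NRM),'c2',wplane('ws',(363,258),P,NRM))
Z=[0,0,1]
print('handle',wplane('wu',(415,258),[0,0,.055],Z),wplane('wu',(391,246),[0,0,.055],Z),wplane('wu',(437,271),[0,0,.055],Z),'faceR',wplane('wu',(316,221),[0,0,.074],Z))
U=np.array([.625,.217,0]);yw=-.117;ru=R.from_euler('z',yw)
print('hub',wproj('wu',U+ru.apply([-.028,-.125,.063])))
for a in(1.65,1.8,1.95,2.1):
    b=[-.028-.055*np.sin(a),-.125+.055*np.cos(a)]
    print(a,wproj('wu',U+ru.apply(b+[.062])),wproj('wu',U+ru.apply(b+[.118])))
```

```text
dial [ 0.5002 -0.2304  0.076 ] pred [ 0.5015 -0.2301  0.0769]
scr [ 0.5336 -0.23    0.0945] c1 [ 0.4736 -0.2503  0.0532] c2 [ 0.4768 -0.2081  0.0539]
handle [0.4559 0.2713 0.055 ] [0.4509 0.2341 0.055 ] [0.4634 0.3085 0.055 ] faceR [0.446  0.1309 0.074 ]
hub [259.2872 304.1783]
1.65 [271.9572 268.7966] [265.8991 287.0365]
1.8 [265.8294 267.0379] [259.0313 285.0658]
1.95 [259.5623 266.1393] [252.0252 284.0316]
2.1 [253.3173 266.1216] [245.0658 283.958 ]
```

```bash
cat >> h.py <<'E'
M0=np.array([.528,-.231,.062]);OFF=-.012;HT=.021
E
python3 - <<'E'
from h import *
c=[plane('top',T(*u),.015) for u in((99,275),)];print('bay floor?',c)
U=np.array([.6257,.2165,0]);print('L wall top, divider top in unit',[R.from_euler('z',.117).apply(plane('top',T(*u),.06)-U) for u in((45,270),(160,280),(50,212),(165,225))])
q=rotq(SY,np.radians(25));g=M0+OFF*SLP+HT*NRM;ax=R.from_quat(q).apply([0,0,1])
gripper_to(.074)
ctrl.move_pose(g-ax*.13,q);st('pre')
print(ctrl.move_straight(g-ax*.03,rate=.12,threshold=10))
print(ctrl.move_straight(g,rate=.05,threshold=10));st('at');wsnap('wg')
gripper_to(.03);st('gripped')
E
```

```text
bay floor? [array([0.5691, 0.2645, 0.015 ])]
L wall top, divider top in unit [array([-0.0727,  0.0905,  0.06  ]), array([-0.0677, -0.0298,  0.06  ]), array([-0.0105,  0.0953,  0.06  ]), array([-0.0087, -0.0263,  0.06  ])]
pre 4.73 [ 0.4519 -0.2271  0.1914] [-0.108  -1.3125  0.5471] 0.0742 0.0
False
False
at 6.47 [ 0.5061 -0.2299  0.0722] [0.0505 1.0718 0.197 ] 0.0741 0.0
gripped 6.99 [ 0.5062 -0.2299  0.0725] [-1.5492  1.2141  2.5599] 0.0557 30.0
```

```bash
cat >> h.py <<'E'
U=np.array([.6257,.2165,0]);UY=-.117;UR=R.from_euler('z',UY)
def un(x,y,z):return U+UR.apply([x,y,z])
E
python3 - <<'E'
from h import *
q=rotq(SY,np.radians(25));g=M0+OFF*SLP+HT*NRM
print(ctrl.move_straight(g+.1*NRM,rate=.12));st('lift')
ctrl.set_joints([0.42,-0.15,0,1.75,0,1.545,1.5]);st('back')
ctrl.set_joints([-0.35,-0.1,0,1.75,0,1.5,1.2])
qp=rotq(UY,np.radians(-10));p=un(-.075+OFF,.0325,.015+HT)
ctrl.move_pose(p+[0,0,.13],qp);st('over')
for n in('top','side'):cv2.imwrite(f'pics/{n}1.png',optics.snapshot(n)['pixels'][:,:,::-1])
a=cv2.resize(cv2.imread('pics/top1.png')[150:280,220:330],None,fx=3.4,fy=3.4);b=cv2.resize(cv2.imread('pics/side1.png')[130:300,200:400],None,fx=2,fy=2)
h=max(len(a),len(b));pad=lambda i:cv2.copyMakeBorder(i,0,h-len(i),0,0,0)
cv2.imwrite('pics/o1.png',np.hstack([pad(a),pad(b)]))
E
```

```text
False
lift 7.97 [ 0.4488 -0.2266  0.1535] [ 0.3454  0.4261 -1.2856] 0.056 30.0
back 8.85 [ 0.3742 -0.2156  0.3574] [-0.0833  0.2699 -1.4728] 0.0555 30.0
over 11.09 [0.5439 0.2577 0.1673] [-0.2177 -0.1713 -2.2381] 0.0557 30.0
```

View pics/o1.png

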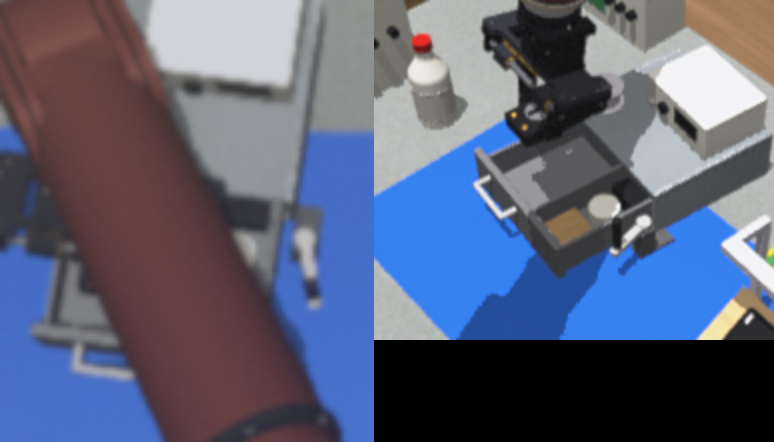

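The meter is held flat, dial up, over the empty compartment. The view shows nothing in its way, so I'll lower it until it touches.

Run:
```python
from h import *
p=un(-.075+OFF,.0325,.015+HT)
print(ctrl.move_straight(p+[0,0,.04],rate=.1,threshold=8));st('a')
print(ctrl.move_straight(p+[0,0,.008],rate=.06,threshold=6));st('b')
print(ctrl.move_straight(p+[0,0,-.005],rate=.02,threshold=4));st('c')
```

```text
False
a 12.24 [0.5436 0.2592 0.0767] [ 0.2919  0.2109 -2.6355] 0.0558 30.0
False
b 12.93 [0.5431 0.259  0.044 ] [-0.1182 -0.6235 -3.0302] 0.0558 30.0
True
c 13.4 [0.5434 0.259  0.0357] [0.9994 0.0124 4.6564] 0.0557 30.0
```

Run:
```python
from h import *
gripper_to(.068);st('rel')
o=ctrl.observe()['tool_pos']
print(ctrl.move_straight(o+[0,0,.15],rate=.12,threshold=8));st('up')
ctrl.move_pose(un(-.25,.0325,.30),rotq(UY));wsnap('wd');st('view')
gripper_to(0.0)
```

```text
rel 13.97 [0.5425 0.2586 0.0349] [-0.0943 -0.4478  0.0937] 0.068 0.0
False
up 15.37 [0.5421 0.2584 0.1839] [ 0.0469 -0.6365 -0.1708] 0.0682 0.0
view 16.23 [0.3823 0.2772 0.2988] [ 0.4197 -1.5124 -0.9762] 0.0678 0.0
```

View pics/wd.png

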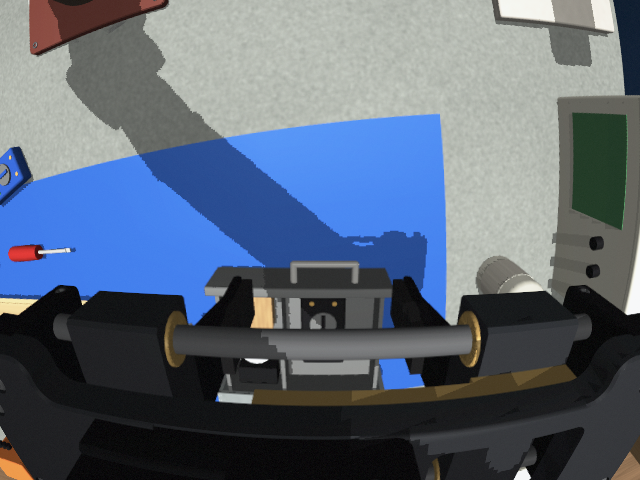

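Run:
```python
from h import *
q=rotq(UY)
ctrl.move_pose(un(-.225,.0325,.12),q);ctrl.move_straight(un(-.225,.0325,.055),rate=.12);st('down')
u=lambda:UR.inv().apply(ctrl.observe()['tool_pos']-U)
print(ctrl.move_straight(un(-.07,.0325,.055),rate=.07,threshold=25));st('p1');print(u())
print(ctrl.move_straight(un(-.035,.0325,.055),rate=.03,threshold=15));st('p2');print(u())
```

```text
down 18.97 [0.4066 0.2756 0.0559] [ 0.4486 -0.7865  0.8732] 0.0004 0.0
False
p1 21.33 [0.5599 0.2572 0.0551] [-0.1305  0.6417 -0.7943] 0.0006 0.3
[-0.0701  0.0327  0.0551]
True
p2 22.07 [0.5785 0.2549 0.0542] [-1.41    0.236   0.3579] 0.0005 0.6
[-0.0513  0.0326  0.0542]
```

Run:
```python
from h import *
u=lambda:UR.inv().apply(ctrl.observe()['tool_pos']-U)
print(ctrl.move_straight(un(-.035,.0325,.055),rate=.02,threshold=22));st('p3');print(u())
ctrl.pause(.3);st('hold')
ctrl.move_straight(un(-.11,.0325,.055),rate=.12);ctrl.move_straight(un(-.13,.0325,.2),rate=.15)
ctrl.move_pose(un(-.22,-.1,.30),rotq(UY));wsnap('wl');st('v')
s=cv2.imread('pics/wl.png')
cv2.imwrite('pics/side2.png',optics.snapshot('side')['pixels'][:,:,::-1])
a=cv2.resize(s[200:400,200:500],None,fx=1.3,fy=1.3);b=cv2.resize(cv2.imread('pics/side2.png')[140:290,230:410],None,fx=2.2,fy=2.2)
h=max(len(a),len(b));pad=lambda i:cv2.copyMakeBorder(i,0,h-len(i),0,0,0)
cv2.imwrite('pics/o2.png',np.hstack([pad(a),pad(b)]))
```

```text
True
p3 22.49 [0.5785 0.2549 0.0533] [-0.1305  0.5597  0.8129] 0.0003 0.5
[-0.0514  0.0326  0.0533]
hold 22.79 [0.5784 0.2547 0.0529] [ 0.6964  0.2404 -0.1806] 0.0005 0.1
v 25.38 [0.3958 0.1436 0.2989] [-0.6474 -0.1141  0.7532] 0.0009 0.0
```

View pics/o2.png

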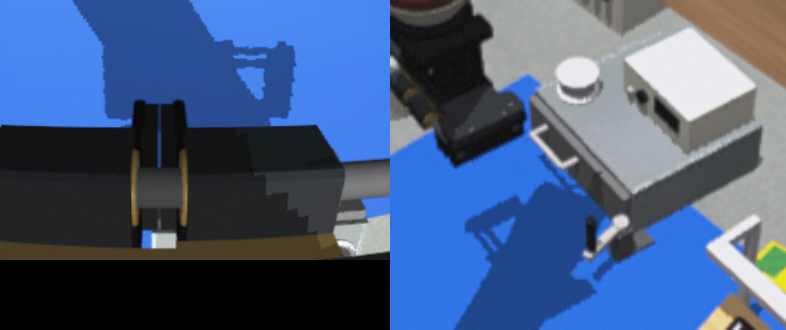

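The drawer is shut: it stopped firmly at the same place twice. In the side frame the post's top is at ~(321.8,239) and its base at ~(320.3,254); the hub is at ~(334.5,241).

```bash
sed -i 's/^U=np.array.*/U=np.array([.6257,.2165,0])-.0035*np.array([.993,-.117,0]);UY=-.117;UR=R.from_euler("z",UY)/' h.py
python3 - <<'E'
from h import *
piv=un(-.028,-.125,0)
for n,c,u,z in(('post','side',(321.8,239.5),.118),('base','side',(320.3,254),.064),('hub','side',(334.5,241),.063),('hubT','top',T(255,250),.063),('baseT','top',T(263,308),.064)):
    w=plane(c,u,z);v=UR.inv().apply(w-piv);print(n,w,v,np.hypot(v[0],v[1]),'a',np.arctan2(-v[0],v[1]))
E
```

```text
post [0.5267 0.087  0.118 ] [-0.0518 -0.0151  0.118 ] 0.053929373010647985 a 1.8554251308737328
base [0.521  0.0881 0.064 ] [-0.0575 -0.0147  0.064 ] 0.05935543838488165 a 1.8218621095245588
hub [0.5775 0.0968 0.063 ] [-0.0024  0.0004  0.063 ] 0.0024814870786458824 a 1.3926471886901597
hubT [0.5877 0.0965 0.063 ] [0.0078 0.0014 0.063 ] 0.0078814544264297 a -1.3949241013554319
baseT [0.526 0.087 0.064] [-0.0524 -0.0153  0.064 ] 0.05459361355752226 a 1.854543404208044
```

```bash
cat >> h.py <<'E'
piv=un(-.028,-.125,0)
def lev(a,off=.0155,z=.093):
    return piv+UR.apply([-.055*np.sin(a)-off*np.cos(a),.055*np.cos(a)-off*np.sin(a),z]),rotq(UY+a,0,True)
E
python3 - <<'E'
from h import *
p,q=lev(1.84,.04,.2);ctrl.move_pose(p,q);print(ctrl.observe()['q']);st('above')
p,q=lev(1.84,.04);print(ctrl.move_straight(p,rate=.12,threshold=10));st('down')
for a in np.arange(1.8,.1,-.17):
    p,q=lev(a)
    if ctrl.move_straight(p,q,rate=.07,threshold=25):print('stop',a);st('x');break
st('arc')
E
```

```text
[-0.2095  0.125   0.0371  1.8032 -0.0053  1.2144 -0.0152]
above 26.4 [0.5314 0.0491 0.1997] [0.5261 0.2126 0.8676] 0.0005 0.0
False
down 27.44 [0.5321 0.0483 0.0938] [-0.8966  0.4243  0.1317] 0.0002 0.0
arc 30.82 [0.5559 0.1476 0.093 ] [-0.3653  0.3776  0.2307] 0.0004 0.0
```

Run:
```python
from h import *
for a,off in((.1,.0155),(0,.0155),(0,.0085),(0,.0015)):
    p,q=lev(a,off)
    if ctrl.move_straight(p,q,rate=.04,threshold=18):print('stop',a,off);break
st('end');print(UR.inv().apply(ctrl.observe()['tool_pos']-piv))
p,q=lev(0,.05);ctrl.move_straight(p,q,rate=.1);p,q=lev(0,.06,.25);ctrl.move_straight(p,q,rate=.15)
ctrl.move_pose([.35,.30,.35],rotq(.7))
a=optics.snapshot('side')['pixels'][:,:,::-1];b=optics.snapshot('top')['pixels'][:,:,::-1];cv2.imwrite('pics/side3.png',a)
a=cv2.resize(a[140:400,230:500],None,fx=1.48,fy=1.48);b=cv2.resize(b[140:290,220:345],None,fx=3,fy=3)
h=max(len(a),len(b));pad=lambda i:cv2.copyMakeBorder(i,0,h-len(i),0,0,0)
cv2.imwrite('pics/o3.png',np.hstack([pad(a),pad(b)]));st('v')
```

```text
stop 0 0.0085
end 31.72 [0.5707 0.1528 0.0917] [-2.8024  1.8407  1.653 ] 0.0003 1.8
[-0.0157  0.0554  0.0917]
v 36.28 [0.3501 0.2999 0.35  ] [ 0.7971 -0.5233 -0.0108] 0.0005 0.0
```

View pics/o3.png

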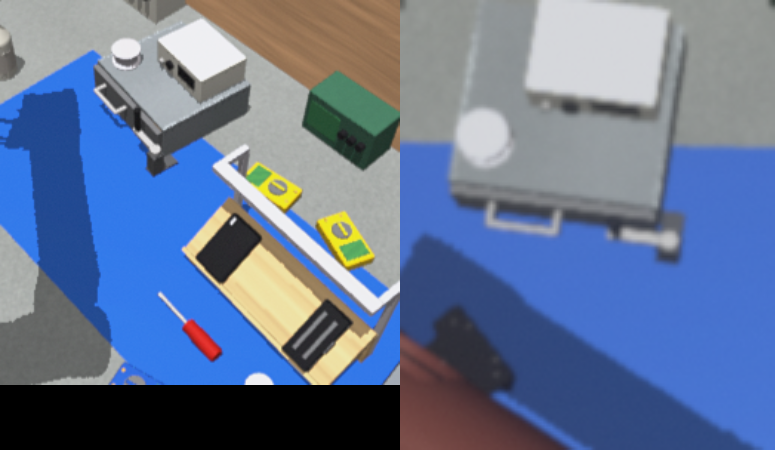

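The lever lies along the front of the shut drawer and stopped at its computed end position (post offset 15.7 mm, expected 15.5 mm). The neighbouring items haven't moved, so I'm handing it in.

```bash
python3 -c "
from rig import ctrl;print(ctrl.hand_in())"
```

```text
the job is handed in; nothing more can be done
None
```

The job is handed in at about 36 s of the 72 s allowed: the meter lies flat, screen up, in the wide compartment, the drawer is pushed fully shut, and the lock lever is swung across to its stop; no verdict was returned.

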